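# Take the desk pile apart into its trays

### The job

The eraser, the tub of paper clips, the remote control and the card box have been piled up on the desk. Take the pile apart from the top down, one thing at a time, and set each thing flat inside the wooden tray made to its shape: the eraser in the smallest tray, the tub in the round one, the remote control in the long narrow one and the card box in the broad one. Set the things down rather than dropping them, keep the tub upright throughout, and leave the blue sticky-note pad and the memory stick where they are.

Things in the scene. Friction and masses are not known exactly. Their poses are not given: they have to be found in the camera images.
- card_box: wooden box for business cards, the bottom of the pile; body 68 mm (its x) by 106 mm (its y), 42 mm high, lid fixed shut, 0.1 to 0.2 kg. Origin at the underside, z up; the body reaches from -32 to +36 mm along x, so its middle is 2 mm to +x of the origin. A small brass knob stands out about 8 mm at the middle of the -x side; it does not matter which way round the box is set down. Grip it across the 68 mm, clear of the knob.
- remote: black remote control lying on the card box, crosswise to the box's long side; 163 mm (its x) by 48 mm (its y), 19 mm high, 0.08 to 0.16 kg. Origin at the centre of its underside (42 mm above the desk at the start), z up. Either way round will do.
- clip_tub: round open grey tub with paper clips (fixed inside it), standing on the remote control towards its -x end, about 30 mm from its middle (the top of the remote control is slightly domed, so tub and eraser lean up to 4 degrees); 64 mm outside diameter, 30 mm high, 0.035 to 0.07 kg. Origin at the centre of its underside, z up. It can be gripped across its outside.
- eraser: eraser in a card sleeve lying lengthwise on the remote control towards its +x end, about 47 mm from its middle; 50 mm (its x) by 25 mm (its y), 12 mm high, 0.014 to 0.03 kg. Origin at the centre of its underside, z up.
- broad_tray_floor (a point): broad rectangular shallow wooden tray with a grey lining, for the card box; inside 86 mm (its x) by 124 mm (its y). It is fixed to the desk. This point is the centre of its inner floor, 5 mm above the desk; the rim is 3 mm thick and its top is 10 mm above the desk (5 mm above the floor).
- long_tray_floor (a point): long narrow shallow wooden tray with a grey lining, for the remote control; inside 64 mm (its x) by 179 mm (its y). It is fixed to the desk. This point is the centre of its inner floor, 5 mm above the desk; the rim is 3 mm thick and its top is 10 mm above the desk (5 mm above the floor).
- round_tray_floor (a point): round shallow wooden tray with a grey lining, for the tub; inside diameter 86 mm. It is fixed to the desk. This point is the centre of its inner floor, 5 mm above the desk; the rim is 3 mm thick and its top is 10 mm above the desk (5 mm above the floor).
- small_tray_floor (a point): smallest rectangular shallow wooden tray with a grey lining, for the eraser; inside 48 mm (its x) by 76 mm (its y). It is fixed to the desk. This point is the centre of its inner floor, 5 mm above the desk; the rim is 3 mm thick and its top is 10 mm above the desk (5 mm above the floor).
- sticky_pad: blue pad of sticky notes lying loose on the desk, 76 by 76 mm, 13 mm high; origin at the centre of its underside. To be left alone.
- usb_stick: black memory stick lying loose on the desk beside the blue sticky-note pad, 57 mm (its x) by 19 mm by 8 mm high; origin at the centre of its underside. To be left alone.

How it is judged:
At the end, for the whole second after the job is handed in: Each of the four things lies flat on the floor of its own tray (horizontally, origin within 18 mm of the tray's centre, 20 mm for the eraser, and less than 2 mm above the floor; tilt under 0.03 rad), released and at rest; sticky-note pad and memory stick within 10 mm of where they were (horizontal distance between eraser and small_tray_floor below 0.02 m and z of eraser in the frame of small_tray_floor between -0.004 and 0.002 m and angle between each of eraser, clip_tub, remote, card_box's own z axis and vertical below 0.03 rad and linear speed of each of eraser, clip_tub, remote, card_box below 0.02 m/s and angular speed of each of eraser, clip_tub, remote, card_box below 0.2 rad/s and horizontal distance between clip_tub and round_tray_floor below 0.018 m and z of clip_tub in the frame of round_tray_floor between -0.004 and 0.002 m and horizontal distance between remote and long_tray_floor below 0.018 m and z of remote in the frame of long_tray_floor between -0.004 and 0.002 m and horizontal distance between card_box and broad_tray_floor below 0.018 m and z of card_box in the frame of broad_tray_floor between -0.004 and 0.002 m and distance of each of sticky_pad, usb_stick from where it was at the start of the episode below 0.01 m); the robot touches nothing.
It fails at once if the remote control is carried off while the eraser or the tub still lies on it (distance of remote from where it was at the start of the episode above 0.03 m and (contact force between remote and eraser above 0.05 N or contact force between remote and clip_tub above 0.05 N)).
It fails at once if the card box is carried off while something still lies on it (distance of card_box from where it was at the start of the episode above 0.03 m and (contact force between card_box and remote above 0.05 N or contact force between card_box and eraser above 0.05 N or contact force between card_box and clip_tub above 0.05 N)).
It fails at once if the tub of paper clips is tipped by more than 35 degrees (angle between clip_tub's own z axis and vertical above 0.61 rad).
It fails at once if one of the four things is dropped or thrown (free flight faster than 0.7 m/s, a fall of about 25 mm) ((linear speed of eraser above 0.7 m/s and contact force between eraser and the fingers below 0.01 N) or (linear speed of clip_tub above 0.7 m/s and contact force between clip_tub and the fingers below 0.01 N) or (linear speed of remote above 0.7 m/s and contact force between remote and the fingers below 0.01 N) or (linear speed of card_box above 0.7 m/s and contact force between card_box and the fingers below 0.01 N)).
It fails at once if the blue sticky-note pad or the memory stick is shifted by more than 10 mm (distance of any of sticky_pad, usb_stick from where it was at the start of the episode above 0.01 m).
It also fails if it takes over 112 s, if anything falls off the work surface, if the arm or the gripper's body presses on something with over 40 N, if the wrist force passes 120 N, or if a joint passes its speed limit or range.

### The arm

A 6-joint arm with a two-finger parallel gripper is mounted at the origin on the work surface; the furniture and walls round the work are solid. World frame = base frame: x ahead of the robot, y to its left, z up, the work surface at z = 0. Lengths are in m, angles in rad, forces in N, time in s.
With the tool pointing down it reaches from about 0.35 to 0.875 m from the base axis. Payload 4.2 kg.
Tool frame: the origin (TCP) lies midway between the tips of the shut fingers; the grasp point (between the pads) lies 19 mm behind it; z points along the fingers, y is the line along which they close (so a half turn about z gives the same grasp; the last joint's range is limited). The gripper opens to 85 mm and grips with 20 to 120 N. Pads are 22 mm wide; open, the fingers measure 114 mm over their backs; the gripper's body (76 mm by 85 mm) begins 54 mm behind the grasp point. The pads swing forward as they close: fully open they stand 13 mm farther back than shut.
Start: joints at [1.586, 0.385, 0.008, 0, -1.194, -0.259], TCP at [0.151, 0.607, 0.231] pointing down, gripper open.
Joint ranges: [-3.14, 3.14], [-1.21, 2.06], [-1.07, 1.41], [-3.16, 2.05], [-2.99, -0.16], [-3.1, 3.1]. Speed limits (rad/s): [2.79, 2.79, 3.14, 3.14, 3.14, 3.14].

### API

Orientations are given as a unit quaternion [x, y, z, w].
In Python, from plant import bot, fingers, kinematics, viewer, job, spotter, get_t, get_joint_pos, get_qvel, get_joint_efforts, get_eef_pos, get_eef_rot, get_force, get_moment, get_width, get_grip_force gives the robot as it stands. The module is installed in compiled form; this text tells all that it offers. Calls block until the motion is done:
- bot.move_pose(position, orientation): joint-space move of the TCP to a pose.
- bot.move_linear(position, rate=0.15, orientation=None, threshold=None): straight line of the TCP; orientation=None keeps the orientation; rate is the mean speed in m/s. With threshold (N) it stops when the force on the tool has changed by that much, and returns True; else False.
- bot.set_joints(angles): joint-space move.
- fingers.gripper_open() and fingers.gripper_close(strength=None): open the fingers fully, or close them until they stop; strength is the grip in N (None keeps the last).
- bot.hold(seconds).
- kinematics.inverse_kinematics(position, orientation): joint angles nearest the present ones, or None.
- viewer.camera(name): name is "side" or "top"; returns the picture (400x640x3 uint8, red, green, blue); there is no depth.
- viewer.camera_model(name): a dict with "fx", "fy", "cx", "cy" (pixels), "rvec" (rotation vector, rad) and "tvec" (3), from world to camera coordinates, as OpenCV has them. Camera axes: x right, y down, z forward; pixel columns grow to the right and rows downward; lengths in m; the calibration is good to about 2 mm. A picture is of the moment at which its call begins. camera_model takes no time and is no camera call.
A pose or a line that the arm cannot do raises bot.Unreachable and nothing moves.
- job.hand_in(): hands the job in; it is judged then, once.
Trained networks look in the newest picture that a camera, given by its name, has taken for a name from the list of things; names that differ only in an ending like _2 or _b are one class to them, and where a whole thing is asked for, a point or a joint stands for the part that bears it (a point fixed in the world has none). Each returns a list of dicts, best first, with "confidence" (0 to 1); they miss things now and then, are a little off and sometimes report something else, mostly with a low value. They report only what shows in the picture. A call takes as long as a camera call.
- spotter.look_for(camera, name): "centre" ([x, y, z] in m, in the coordinates of the camera as it stood for that picture, good to about 4 mm: the middle of the surface that is visible of it).
- spotter.trace(camera, name): "mask" (400x640 bool, what is visible of it).
- spotter.tip_of(camera, name): "centre" ([x, y, z] in m, in the coordinates of the camera as it stood for that picture, good to about 4 mm: a listed point, or the origin of a listed thing).
Readings, each from a call of its own:
- get_t(): time.
- get_joint_pos(): joint angles.
- get_qvel(): joint speeds.
- get_joint_efforts(): joint torques, N m.
- get_eef_pos(): TCP position.
- get_eef_rot(): TCP orientation.
- get_force(): force on the tool from outside, world axes, zero at the start.
- get_moment(): the same for the moment, N m.
- get_width(): opening from 0.0 (shut) to 1.0 (fully open).
- get_grip_force(): force on a finger pad.
Only numpy, scipy, OpenCV 4.12 (cv2) and the standard library are available. Lean on these libraries where they do the work, as an engineer would, in place of code of your own. Each camera call takes 0.05 s, during which the arm holds its last target. There are 200 camera calls.

## Working session

There is one attempt and no reset: what is moved stays moved. The work goes in short steps, each a Python script; the robot and the scene stay as the last script left them, time stands still between calls to the robot, and variables do not carry over. Pictures are saved under pics/ and viewed, at most 14 in all, crops included, and the job is handed in when it is done.

```bash
mkdir -p pics
cat > h.py <<'E'
import numpy as np, cv2
from plant import *
from scipy.spatial.transform import Rotation as R
def cam(n):
    m=viewer.camera_model(n); Rm=cv2.Rodrigues(np.array(m["rvec"],float))[0]; return m,Rm,np.array(m["tvec"],float).ravel()
def toW(n,p):
    m,Rm,t=cam(n); return Rm.T@(np.array(p)-t)
def pix2w(n,uv,z):
    m,Rm,t=cam(n); uv=np.atleast_2d(uv).astype(float)
    d=np.c_[(uv[:,0]-m["cx"])/m["fx"],(uv[:,1]-m["cy"])/m["fy"],np.ones(len(uv))]@Rm
    c=-Rm.T@t; return c+d*((z-c[2])/d[:,2])[:,None]
def shot(n,f):
    im=viewer.camera(n); cv2.imwrite(f"pics/{f}.png",im[:,:,::-1]); return im
def down(yaw): # tool y axis (closing) at angle yaw+90 deg; x axis at yaw
    return (R.from_euler('z',yaw)*R.from_euler('x',np.pi)).as_quat()
def rect(mask,n,z):
    ys,xs=np.nonzero(mask); w=pix2w(n,np.c_[xs,ys],z)[:,:2]
    (c,s,a)=cv2.minAreaRect((w*1000).astype(np.float32)); return np.array(c)/1000,np.array(s),a
E
cat > m.py <<'E'
from h import *
for n in("top","side"):
    shot(n,n+"0"); m,Rm,t=cam(n); print(n,m["fx"],(-Rm.T@t).round(3))
    for o in("eraser","clip_tub","remote","card_box","broad_tray_floor","long_tray_floor","round_tray_floor","small_tray_floor","sticky_pad","usb_stick"):
        r=spotter.tip_of(n,o); print(o,[(toW(n,x["centre"]).round(3).tolist(),round(x["confidence"],2)) for x in r[:3]])
zs=dict(eraser=.073,clip_tub=.091,remote=.061,card_box=.042,sticky_pad=.013,usb_stick=.008)
viewer.camera("top")
for o,z in zs.items():
    r=spotter.trace("top",o)
    for x in r[:1]: 
        c,s,a=rect(x["mask"],"top",z);print(o,c.round(3),s.round(0),round(a,1),round(x["confidence"],2),x["mask"].sum())
print(get_eef_rot(),get_t(),R.from_quat(get_eef_rot()).as_matrix().round(2).tolist())
E
python3 m.py
```

```text
top 449.9202168319743 [0.477 0.068 0.958]
eraser [([0.622, -0.01, 0.056], 0.55), ([0.613, -0.06, 0.043], 0.39)]
clip_tub [([0.61, -0.094, 0.062], 0.6)]
remote [([0.613, -0.059, 0.046], 0.68)]
card_box [([0.611, -0.063, 0.002], 0.86), ([0.463, 0.036, 0.001], 0.19)]
broad_tray_floor [([0.465, 0.037, 0.005], 0.64)]
long_tray_floor [([0.419, 0.212, 0.005], 0.87), ([0.609, -0.06, 0.002], 0.73)]
round_tray_floor [([0.601, 0.096, 0.008], 0.85)]
small_tray_floor [([0.567, 0.231, 0.004], 0.84)]
sticky_pad [([0.459, -0.095, -0.007], 0.6)]
usb_stick [([0.401, -0.098, -0.0], 0.55)]
side 374.2709371297848 [0.179 0.602 0.632]
eraser [([0.623, -0.013, 0.057], 0.7)]
clip_tub []
remote [([0.616, -0.062, 0.043], 0.89), ([0.459, -0.097, 0.0], 0.31)]
card_box [([0.606, -0.066, 0.001], 0.86)]
broad_tray_floor [([0.464, 0.033, 0.005], 0.77)]
long_tray_floor [([0.419, 0.207, 0.002], 0.57), ([0.612, -0.063, 0.043], 0.43)]
round_tray_floor [([0.602, 0.098, 0.004], 0.86)]
small_tray_floor [([0.566, 0.235, -0.002], 0.77)]
sticky_pad [([0.454, -0.098, 0.002], 0.95)]
usb_stick [([0.394, -0.099, -0.001], 0.4)]
eraser [ 0.62  -0.011] [52. 30.] 88.8 0.8 382
clip_tub [ 0.612 -0.093] [61. 68.] 35.8 0.9 906
remote [ 0.614 -0.062] [164.  52.] 85.2 0.64 974
card_box [ 0.606 -0.061] [ 70. 109.] 88.7 0.84 911
sticky_pad [ 0.457 -0.1  ] [76. 79.] 1.8 0.86 1312
usb_stick [ 0.402 -0.099] [21. 57.] 7.0 0.77 250
[ 9.92577908e-01 -1.21610427e-01 -1.76445008e-06 -7.07807495e-07] 1.45 [[0.97, -0.24, -0.0], [-0.24, -0.97, 0.0], [-0.0, -0.0, -1.0]]
```

```bash
python3 -c "
import cv2
im=cv2.imread('pics/top0.png'); cv2.imwrite('pics/top0b.png',cv2.resize(im,(800,500),interpolation=cv2.INTER_CUBIC))
from h import *
m,Rm,t=cam('top')
for p in [(.613,-.062,.06),(.42,.21,.005),(.465,.035,.005),(.6,.097,.005),(.567,.232,.005)]:
  q=Rm@np.array(p)+t; print(p,(q[:2]/q[2]*m['fx']+[m['cx'],m['cy']]).round())"
```

```text
(0.613, -0.062, 0.06) [379. 151.]
(0.42, 0.21, 0.005) [248. 249.]
(0.465, 0.035, 0.005) [331. 226.]
(0.6, 0.097, 0.005) [301. 163.]
(0.567, 0.232, 0.005) [237. 179.]
```

View pics/top0b.png

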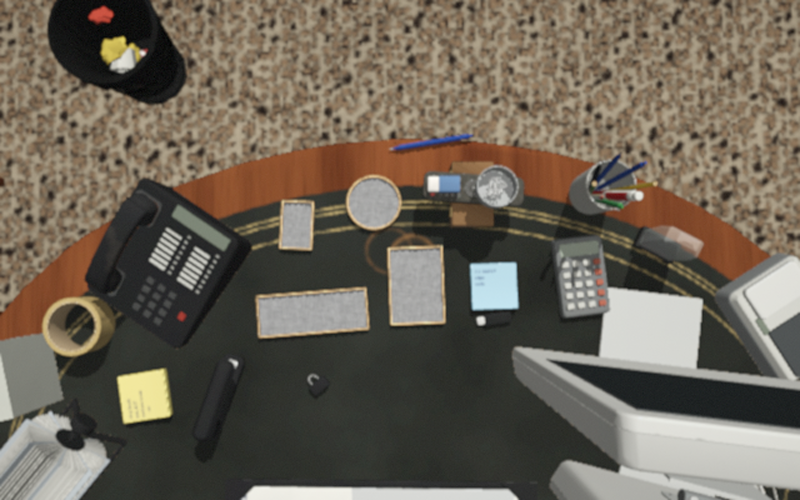

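View pics/side0.png

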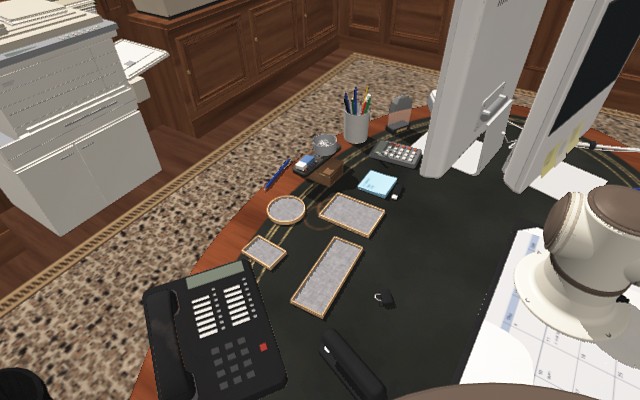

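The top view shows the pile at px (425–523, 187) in the enlarged picture: the eraser on the left, the tub on the right and the remote roughly along world y. The small tray is at (296,225), the round one at (374,202), the long one at (312,312) and the broad one at (416,286). The pad is at (494,287) with the stick just below it, and the monitor's edge starts near (515,350). The side view agrees with this layout. Next I'll get the tray yaws, the monitor's position and the reachability.

```bash
cat > m2.py <<'E'
from h import *
for z in(0,.1,.2): print(z,pix2w("side",[(428,178),(507,186),(530,120)],z).round(3).tolist(), pix2w("top",[(412,280),(444,372),(504,344)],z).round(3).tolist())
im=viewer.camera("top")
g=im.astype(int); grey=(abs(g[...,0]-g[...,2])<25)&(g.mean(2)>110)
k,lab,st,ce=cv2.connectedComponentsWithStats(grey.astype(np.uint8),connectivity=4)
for i in range(1,k):
    if st[i,4]>350 and 190<ce[i,0]<365 and 140<ce[i,1]<290: 
        c,s,a=rect(lab==i,"top",.005); print("tray",c.round(3),s.round(),round(a,1))
for n in("top","side"):
  viewer.camera(n)
  for o,z in dict(eraser=.073,clip_tub=.091,remote=.061).items():
    for x in spotter.trace(n,o)[:1]:
        c,s,a=rect(x["mask"],n,z);print(n,o,c.round(3),s.round(0),round(a,1))
q0=get_joint_pos(); print(q0)
for p,yaw in [((.62,-.011,.2),0),((.62,-.011,.2),np.pi/2),((.61,-.09,.2),np.pi/2),((.61,-.09,.2),0),((.42,.21,.1),0),((.42,.21,.1),np.pi/2),((.465,.035,.1),0),((.567,.232,.1),0),((.567,.232,.1),1.57)]:
    q=kinematics.inverse_kinematics(p,down(yaw)); print(p,round(yaw,2),None if q is None else np.round(q,2))
E
python3 m2.py
```

```text
0 [[0.352, -0.193, 0.0], [0.168, -0.267, 0.0], [0.175, -0.642, 0.0]] [[0.347, -0.135, 0.0], [0.154, -0.197, 0.0], [0.209, -0.326, 0.0]]
0.1 [[0.324, -0.067, 0.1], [0.169, -0.129, 0.1], [0.176, -0.445, 0.1]] [[0.361, -0.114, 0.1], [0.187, -0.169, 0.1], [0.237, -0.285, 0.1]]
0.2 [[0.297, 0.059, 0.2], [0.171, 0.008, 0.2], [0.176, -0.248, 0.2]] [[0.374, -0.093, 0.2], [0.221, -0.142, 0.2], [0.265, -0.244, 0.2]]
tray [0.602 0.1  ] [81. 81.] 89.1
tray [0.566 0.232] [46. 73.] 86.9
tray [0.46  0.031] [121.  85.] 1.0
tray [0.418 0.207] [ 62. 178.] 3.4
top eraser [ 0.62  -0.012] [50. 26.] 89.0
top clip_tub [ 0.61  -0.093] [59. 65.] 43.8
top remote [ 0.613 -0.061] [162.  50.] 85.2
side eraser [ 0.613 -0.006] [35. 64.] 2.7
side clip_tub [ 0.6   -0.075] [ 62. 100.] 34.8
side remote [ 0.604 -0.048] [167.  54.] 85.0
[ 1.58564419e+00  3.84736106e-01  7.91704782e-03  7.85801317e-06
 -1.19399232e+00 -2.58594315e-01]
(0.62, -0.011, 0.2) 0 [ 0.24  0.4  -0.05  0.   -1.12  1.33]
(0.62, -0.011, 0.2) 1.57 [ 0.24  0.4  -0.05  0.   -1.12  2.9 ]
(0.61, -0.09, 0.2) 1.57 [ 0.12  0.39 -0.06  0.   -1.12  3.03]
(0.61, -0.09, 0.2) 0 [ 0.12  0.39 -0.06  0.   -1.12  1.46]
(0.42, 0.21, 0.1) 0 [ 0.81  0.27 -0.54  0.   -0.76  0.76]
(0.42, 0.21, 0.1) 1.57 [ 0.81  0.27 -0.54  0.   -0.76  2.33]
(0.465, 0.035, 0.1) 0 [ 0.42  0.27 -0.55  0.   -0.75  1.15]
(0.567, 0.232, 0.1) 0 [ 0.65  0.48 -0.19  0.   -0.9   0.92]
(0.567, 0.232, 0.1) 1.57 [ 0.65  0.48 -0.19  0.   -0.9   2.49]
```

```bash
cat >> h.py <<'E'
def pick(x,y,zt,yaw,N,up=.17):
    q=down(yaw); fingers.gripper_open()
    bot.move_pose([x,y,up],q); bot.move_linear([x,y,zt+.03],.2)
    hit=bot.move_linear([x,y,zt],.05,threshold=8)
    fingers.gripper_close(N); w=get_width(); print("hit",hit,np.round(get_eef_pos(),4),"w",round(w,3),"F",round(get_grip_force(),1))
    bot.move_linear([x,y,zt+.03],.08); bot.move_linear([x,y,up],.2)
    print("lift w",round(get_width(),3),"F",round(get_grip_force(),1),"t",get_t())
def place(x,y,zt,yaw,up=.17):
    bot.move_pose([x,y,up],down(yaw)); bot.move_linear([x,y,zt+.03],.2)
    hit=bot.move_linear([x,y,zt],.03,threshold=4); print("down",hit,np.round(get_eef_pos(),4),"F",get_force().round(1) if hasattr(get_force(),'round') else get_force())
    fingers.gripper_open(); bot.move_linear([x,y,up],.15); print("t",get_t())
E
python3 - <<'E'
from h import *
d=np.deg2rad
pick(.620,-.011,.066,d(-91),20)
shot("top","er_top"); im=viewer.camera("side")
cv2.imwrite("pics/er_side.png",cv2.resize(im[80:280,180:480,::-1],(800,533),interpolation=cv2.INTER_CUBIC))
E
```

```text
hit False [ 0.6202 -0.011   0.0663] w 0.273 F 22.2
lift w 0.27 F 22.1 t 7.75
```

View pics/er_side.png

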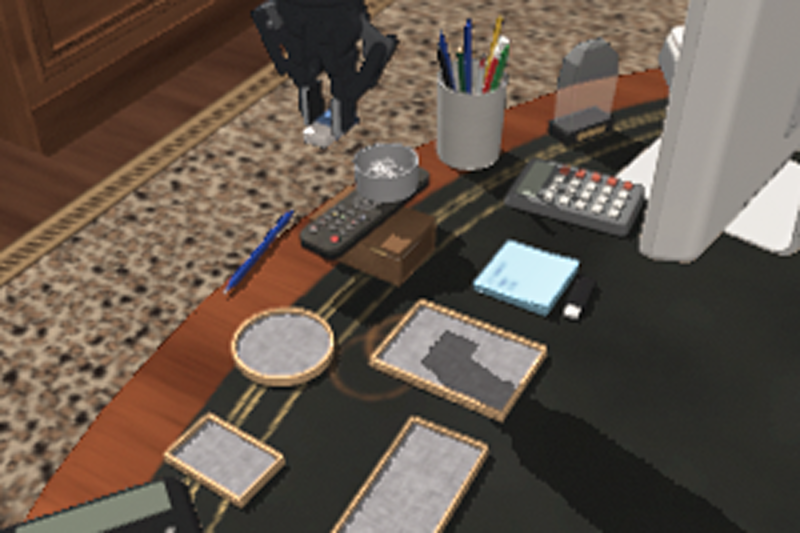

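The eraser is held (320,130), and the tub is still standing on the remote (385,170). I'll place the eraser and then pick the tub.

Run:
```python
from h import *
d=np.deg2rad
place(.567,.232,.0105,d(-3))
viewer.camera("top")
for n,z in(("eraser",.017),("remote",.061),("clip_tub",.091)):
    for x in spotter.trace("top",n)[:2]: c,s,a=rect(x["mask"],"top",z); print(n,c.round(3),s.round(),round(a,1),round(x["confidence"],2))
pick(.611,-.092,.067,d(-94),25)
im=viewer.camera("side")
cv2.imwrite("pics/tub_side.png",cv2.resize(im[80:280,180:480,::-1],(800,533),interpolation=cv2.INTER_CUBIC))
```

```text
down True [0.5667 0.2318 0.0123] F [-1.4 -0.3  4.3]
t 12.4083
eraser [0.567 0.232] [25. 42.] 89.4 0.49
remote [ 0.613 -0.062] [164.  50.] 84.1 0.82
remote [ 0.604 -0.058] [ 68. 105.] 89.0 0.67
clip_tub [ 0.612 -0.093] [63. 70.] 25.5 0.72
hit False [ 0.6114 -0.0921  0.0679] w 0.732 F 27.7
lift w 0.728 F 27.5 t 16.725
```

View pics/tub_side.png

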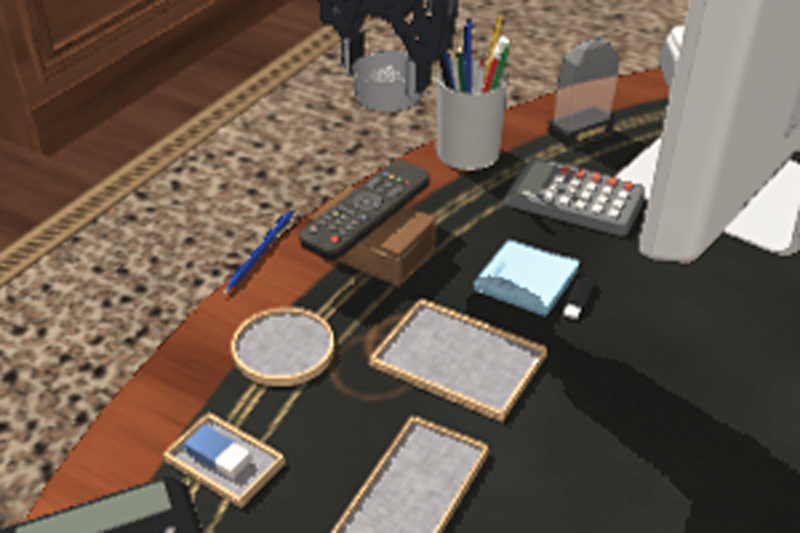

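The eraser lies in the small tray (215,450), and the tub is held upright (385,80). I'll place the tub and then pick the remote.

Run:
```python
from h import *
d=np.deg2rad
place(.601,.098,.0115,d(-60))
viewer.camera("top")
for n,z in(("clip_tub",.035),("remote",.061)):
    for x in spotter.trace("top",n)[:1]: c,s,a=rect(x["mask"],"top",z); print(n,c.round(3),s.round(),round(a,1),round(x["confidence"],2))
pick(.613,-.062,.0475,d(-95),40)
im=viewer.camera("side")
cv2.imwrite("pics/rem_side.png",cv2.resize(im[80:280,180:480,::-1],(800,533),interpolation=cv2.INTER_CUBIC))
im=viewer.camera("top")
cv2.imwrite("pics/rem_top.png",cv2.resize(im[90:290,180:480,::-1],(800,533),interpolation=cv2.INTER_CUBIC))
```

```text
down True [0.6007 0.0979 0.0147] F [-0.7 -0.6  4.2]
t 20.7417
clip_tub [0.583 0.108] [41. 16.] 43.9 0.68
remote [ 0.614 -0.062] [162.  52.] 83.6 0.73
hit False [ 0.6137 -0.0619  0.0483] w 0.533 F 41.5
lift w 0.535 F 41.1 t 24.75
```

View pics/rem_side.png

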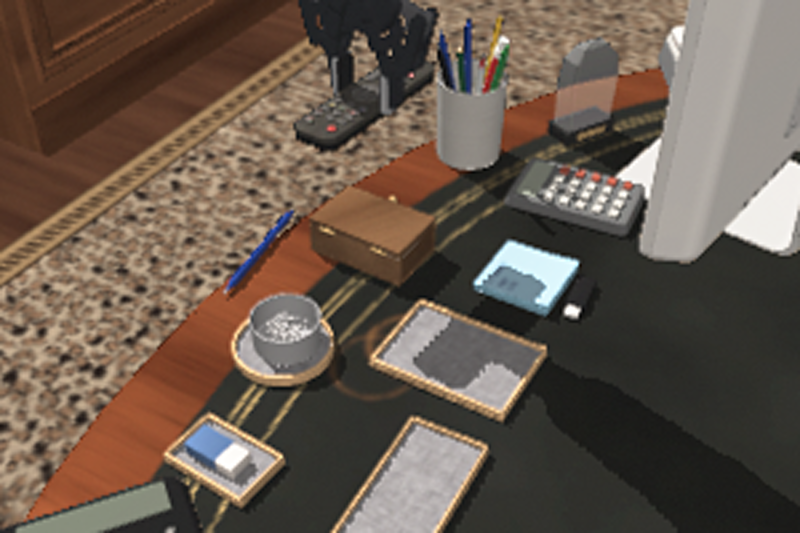

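The remote is held level (370,100), and the tub sits in the round tray (285,335). The box's knob is on its far side (−y) at (393,197). I'll place the remote and then measure the box.

Run:
```python
from h import *
d=np.deg2rad
place(.419,.209,.0115,d(-86.6),up=.2)
im=viewer.camera("top")
cv2.imwrite("pics/box_top.png",cv2.resize(im[90:290,180:480,::-1],(800,533),interpolation=cv2.INTER_CUBIC))
for n,z in(("card_box",.042),("clip_tub",.035),("remote",.024),("eraser",.017)):
    for x in spotter.trace("top",n)[:2]: c,s,a=rect(x["mask"],"top",z); print(n,c.round(3),s.round(),round(a,1),round(x["confidence"],2))
for n in("card_box","clip_tub","remote"): print(n,[(toW("top",x["centre"]).round(3).tolist(),round(x["confidence"],2)) for x in spotter.tip_of("top",n)[:2]])
```

```text
down True [0.4188 0.2088 0.0117] F [-1.5 -0.2  4. ]
t 29.8917
card_box [ 0.608 -0.063] [ 74. 110.] 88.7 0.57
clip_tub [0.601 0.094] [63. 63.] 32.9 0.91
remote [0.42  0.182] [ 47. 112.] 3.0 0.74
eraser [0.57  0.231] [27. 48.] 89.0 0.68
card_box [([0.61, -0.061, 0.003], 0.98)]
clip_tub [([0.6, 0.096, 0.006], 0.75)]
remote [([0.415, 0.212, 0.006], 0.96), ([0.459, -0.095, -0.006], 0.28)]
```

View pics/box_top.png

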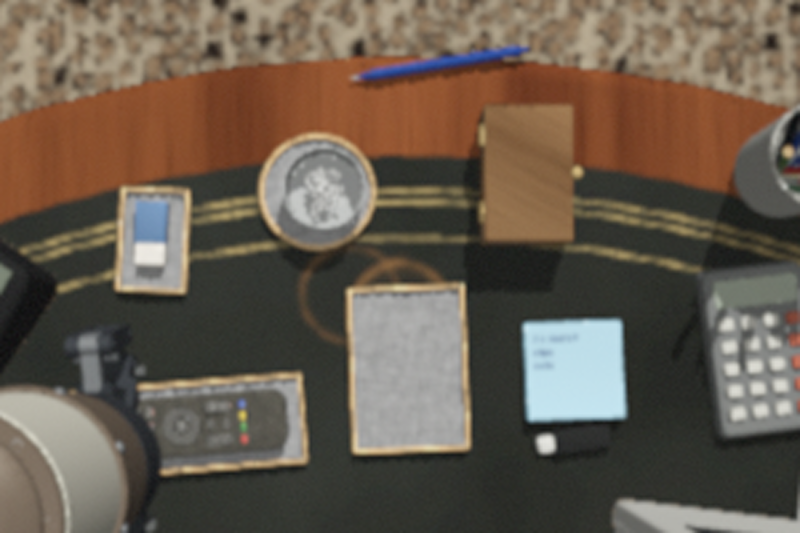

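Everything placed so far is in its tray. The box is at px (528,172) in the crop, nearly square to x, with its knob at (577,172). The broad tray is at (409,368). I'll refine the box and tray corners from these pixels, then pick the box 22 mm off-centre to clear the knob.

Run:
```python
from h import *
d=np.deg2rad
f=lambda P:np.array(P)/800*300+[180,90]
b=pix2w("top",f([(483,104),(573,105),(573,241),(481,241)]),.042); t=pix2w("top",f([(352,291),(461,289),(466,449),(358,450)]),.006)
print(b.round(3)[:,:2].tolist(),b.mean(0).round(3),t.round(3)[:,:2].tolist(),t.mean(0).round(3))
c=b.mean(0)
if abs(c[0]-.609)<.006 and abs(c[1]+.059)<.007:
    pick(.586,(c[1]-.059)/2,.013,d(0),60)
    im=viewer.camera("side")
    cv2.imwrite("pics/bx_side.png",cv2.resize(im[80:280,180:480,::-1],(800,533),interpolation=cv2.INTER_CUBIC))
```

```text
[[0.663, -0.03], [0.661, -0.099], [0.556, -0.096], [0.557, -0.026]] [ 0.609 -0.063  0.042] [[0.522, 0.074], [0.522, -0.013], [0.395, -0.014], [0.396, 0.072]] [0.459 0.03  0.006]
hit False [ 0.5867 -0.0609  0.014 ] w 0.788 F 67.7
lift w 0.785 F 67.0 t 35.5167
```

```bash
ls pics
```

```text
box_top.png
bx_side.png
er_side.png
er_top.png
rem_side.png
rem_top.png
side0.png
top0.png
top0b.png
tub_side.png
```

Run:
```python
from h import *
place(.4385,.0325,.0182,np.deg2rad(1),up=.2)
bot.move_pose([.3,.45,.25],down(-.2))
im=viewer.camera("top")
cv2.imwrite("pics/end_top.png",cv2.resize(im[90:290,180:480,::-1],(800,533),interpolation=cv2.INTER_CUBIC))
for n in("card_box","clip_tub","remote","eraser","sticky_pad","usb_stick"): print(n,[(toW("top",x["centre"]).round(3).tolist(),round(x["confidence"],2)) for x in spotter.tip_of("top",n)[:2]])
im=viewer.camera("side")
cv2.imwrite("pics/end_side.png",cv2.resize(im[80:330,180:480,::-1],(720,600),interpolation=cv2.INTER_CUBIC))
for n in("card_box","clip_tub","remote","eraser"): print(n,[(toW("side",x["centre"]).round(3).tolist(),round(x["confidence"],2)) for x in spotter.tip_of("side",n)[:2]])
```

```text
down True [0.4382 0.0324 0.019 ] F [-0.3  0.1  3.6]
t 39.825
card_box [([0.461, 0.035, 0.009], 0.9)]
clip_tub [([0.601, 0.095, 0.008], 0.67)]
remote [([0.417, 0.211, 0.008], 0.9), ([0.458, 0.037, 0.005], 0.38)]
eraser [([0.573, 0.236, 0.002], 0.66)]
sticky_pad [([0.459, -0.096, -0.005], 0.88)]
usb_stick [([0.403, -0.097, -0.001], 0.48)]
card_box [([0.461, 0.031, 0.007], 0.53)]
clip_tub []
remote []
eraser []
```

View pics/end_top.png

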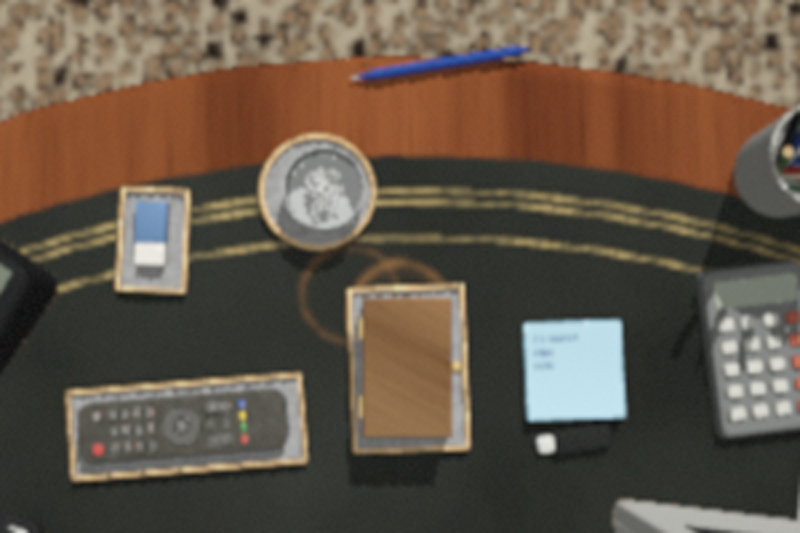

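View pics/end_side.png

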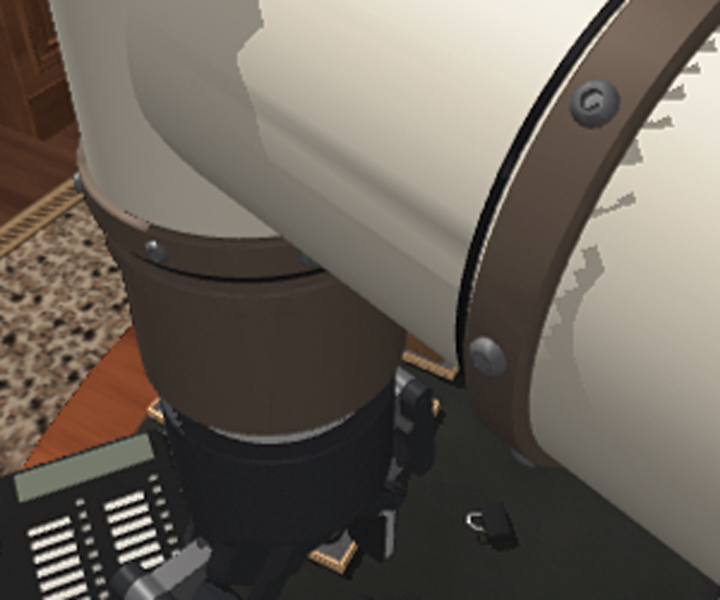

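The top view shows all four things inside their trays: eraser (150,232), tub (322,188), remote (180,425) and box (408,367). The pad and stick have not moved. The arm blocks the side view, so I'll clear it for one flatness check.

Run:
```python
from h import *
bot.set_joints([1.586,.385,.008,0,-1.194,-.259])
im=viewer.camera("side")
cv2.imwrite("pics/end_side2.png",cv2.resize(im[150:330,220:440,::-1],(733,600),interpolation=cv2.INTER_CUBIC))
for n in("card_box","clip_tub","remote","eraser"): print(n,[(toW("side",x["centre"]).round(3).tolist(),round(x["confidence"],2)) for x in spotter.tip_of("side",n)[:2]])
```

```text
card_box [([0.459, 0.031, 0.006], 0.84)]
clip_tub [([0.602, 0.098, 0.006], 0.57)]
remote [([0.416, 0.207, 0.005], 0.61)]
eraser [([0.57, 0.232, 0.003], 0.63)]
```

View pics/end_side2.png

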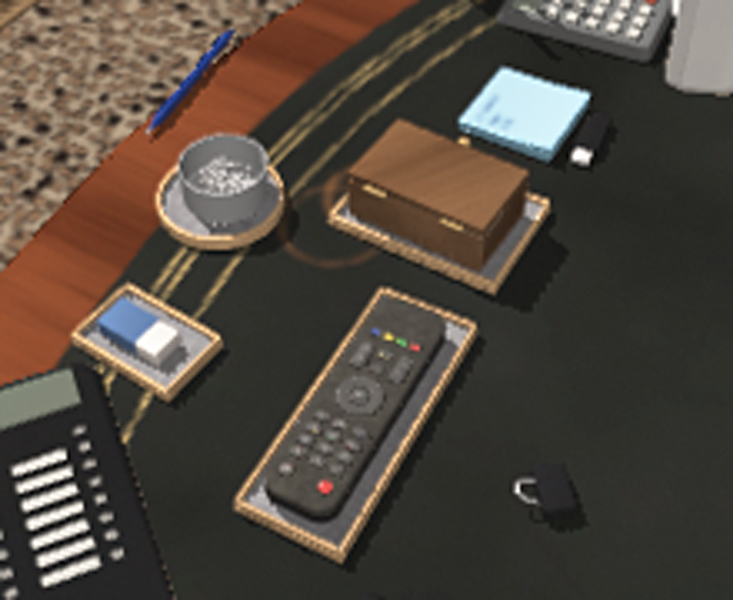

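The eraser (140,330), tub (223,180), remote (360,410) and box (440,190) all lie flat in their trays, so I'm handing the job in.

```bash
python3 -c "
from plant import *
print(job.hand_in(),get_t())"
```

```text
the job is handed in; nothing more can be done
the job is handed in; nothing more can be done
```

The job is handed in: the last camera views show all four things lying flat in their own trays, with the pad and memory stick unmoved, but hand-in returned no verdict.

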